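Sweep the stirring bars into the collecting tray

ROBOT

A 6-joint arm with a two-finger parallel gripper is mounted at the origin on a cart in front of the work surface, level with it; the furniture and walls round the work are solid. World frame = base frame: x ahead of the robot, y to its left, z up, the work surface at z = 0. Lengths are in mm, angles in rad, forces in N, time in s.
With the tool pointing down it reaches from about 375 to 925 mm from the base axis. Payload 5.7 kg.
Tool frame: the origin (TCP) lies midway between the tips of the shut fingers; the grasp point (between the pads) lies 19 mm behind it; z points along the fingers, y is the line along which they close (so a half turn about z gives the same grasp; the last joint's range is limited). The gripper opens to 88 mm and grips with 3 to 60 N. Pads are 20 mm wide; open, the fingers measure 115 mm over their backs; the gripper's body (75 mm by 178 mm) begins 61 mm behind the grasp point.
Start: joints at [1.136, 0.359, 1.51, -0, 1.272, -0.115], TCP at [188.618, 569.548, 222.623] pointing down, gripper open.
Joint ranges: [-2.97, 2.97], [-1.01, 2.36], [0.21, 2.38], [-0.96, 4.11], [0.2, 2.71], [-2.98, 2.98]. Speed limits (rad/s): [2.39, 2.39, 3.14, 3.14, 3.14, 3.14].

INTERFACE

Orientations are given as a 3x3 rotation matrix whose columns are the frame's x, y, z axes.
In Python, from plant import observe, grab_frame, finish_job gives the robot as it stands.
- The arm moves only by the tool apply_moves, never from a script. Its argument "rows" is a list of rows, each an object of numbers: "x", "y", "z": the shift along the tool's x, y, z in mm; "ax", "ay", "az": the turn, a rotation vector about the tool's x, y, z in rad. In form: [{"x": .., "y": .., "z": .., "ax": .., "ay": .., "az": ..}, ...]. A call has 1 to 20 rows; each row shifts and turns the commanded pose from where the row before left it, along the tool's axes as they then stand; what a row does not reach is not made up. A row lasts 1/12 s, in which the tool goes at most 41.7 mm and 7.16 degrees, less where a joint would pass 70% of its speed; a pose out of reach is approached as far as the arm can. A call is refused whole if a number of a shift passes 41.7 or a number of a turn 0.125, either way. A call with a gripper value outside its range is refused whole. "hand" is the closure in counts, from 0 (fully open) to 255 (shut), set as the call begins (left out, the last holds). The fingers move at their own pace and stop on an object; the grip force is fixed at half the most. Time passes only in rows, so rows that do not move let the fingers close. It gives the time, the measured TCP pose, the force, the opening and the grip force at its end, in the units of the state.
- observe(): the state, without advancing time (a new reading comes with each control period).
- grab_frame(name): name is "side" or "top"; returns a dict with "img" (420x560x3 uint8, red, green, blue), "camera_matrix" (3x3 intrinsics, pixels), "xyz" and "rotation" of the camera in the world. Camera axes: x right, y down, z forward; pixel columns grow to the right and rows downward; lengths in mm; the calibration is good to about 2 mm. A picture is of the moment at which its call begins. There is no depth.
- finish_job(): hands the job in; it is judged then, once.
The state is a dict: "time_s": time; "joints": joint angles; "joint_velocities": joint speeds; "tau": joint torques, N m; "position": TCP position; "tool_rot": TCP orientation; "force": force on the tool from outside, world axes, zero at the start; "moment": the same for the moment, N m; "opening": finger opening in mm; "gripper_force": force on a finger pad.
Only numpy, scipy, OpenCV 4.12 (cv2) and the standard library are available. Lean on these libraries where they do the work, as an engineer would, in place of code of your own. Each camera call takes 0.05 s, during which the arm holds its last target. There are 200 camera calls.

TASK

Sweep the three white stirring bars lying on the worktop into the open side of the low grey metal tray with your fingers, until each lies flat on the tray's flat floor, past the sloping lip. Only push them gently along the surface: do not pick up, carry or press hard on any of them, and leave the two vials, the marker and the beaker where they stand.

Things in the scene. Friction and masses are not known exactly. Their poses are not given: they have to be found in the camera images.
- tray: low grey metal tray fixed to the worktop, open on one side. Origin on the worktop under it; +y points out of the open side (to the robot's left), z up. Flat floor 2 mm thick, x -100 to +100, y -70 to +60 mm; there a lip slopes down to the worktop, reached at y = +90 mm. Walls with rolled rim, 23 mm high and 6 mm thick, at x = -100, x = +100 and (back) y = -70 mm; a small tab behind
- bar_1_center (a point): white plastic-coated magnetic stirring bar, 41 mm long, 9 mm across, about 12 g, lying loose on the worktop and apart from the other two; it slides when pushed and does not roll. This point is its middle, 4.5 mm above what it lies on; y runs along the bar, z up. It starts lying within about 0.5 rad of parallel to world x; the bar nearest the robot in x
- bar_2_center (a point): white plastic-coated magnetic stirring bar, 41 mm long, 9 mm across, about 12 g, lying loose on the worktop and apart from the other two; it slides when pushed and does not roll. This point is its middle, 4.5 mm above what it lies on; y runs along the bar, z up. It starts lying within about 0.5 rad of parallel to world x; the middle one in x
- bar_3_center (a point): white plastic-coated magnetic stirring bar, 41 mm long, 9 mm across, about 12 g, lying loose on the worktop and apart from the other two; it slides when pushed and does not roll. This point is its middle, 4.5 mm above what it lies on; y runs along the bar, z up. It starts lying within about 0.5 rad of parallel to world x; the farthest in x
- vial_white: glass sample vial with a white screw cap, 24 mm across, 58 mm tall, standing to the left of the bars; origin under its centre. Leave alone
- vial_black: glass sample vial with a black screw cap, 24 mm across, 58 mm tall, standing beyond the far end of the tray's open side; origin under its centre. Leave alone
- marker: black-and-white marker pen, 130 mm long, 14 mm across, lying roughly along world x to the left of the farthest bar; origin under its middle, x along the pen. Leave alone
- beaker: empty glass beaker, 69 mm across, 108 mm tall, standing to the left behind the white-capped vial; origin under its centre. Leave alone

How it is judged (in metres and radians):
At the end, for the whole second after the job is handed in: The middle of every bar is over the tray's flat floor (tray x between -100 and +100 mm, y between -70 and +55 mm) and less than 12 mm above the tray's underside, so the bar lies flat on the floor and not on another bar or the rim; all bars are at rest (under 10 mm/s) (x of bar_1_center in the frame of tray between -0.1 and 0.1 m and y of bar_1_center in the frame of tray between -0.07 and 0.055 m and z of each of bar_1_center, bar_2_center, bar_3_center in the frame of tray below 0.012 m and linear speed of each of bar_1, bar_2, bar_3 below 0.01 m/s and x of bar_2_center in the frame of tray between -0.1 and 0.1 m and y of bar_2_center in the frame of tray between -0.07 and 0.055 m and x of bar_3_center in the frame of tray between -0.1 and 0.1 m and y of bar_3_center in the frame of tray between -0.07 and 0.055 m); the robot touches nothing.
It fails at once if a stirring bar is lifted: its middle rises more than 22 mm above the worktop (height (world z) of any of bar_1_center, bar_2_center, bar_3_center above 0.022 m).
It fails at once if the fingers press a stirring bar with more than 15 N (pinched, squashed or rammed) (contact force between the fingers and bar_1 above 15 N or contact force between the fingers and bar_2 above 15 N or contact force between the fingers and bar_3 above 15 N).
It fails at once if a vial, the marker or the beaker is moved more than 20 mm (distance of any of vial_white, vial_black, marker, beaker from where it was at the start of the episode above 0.02 m).
It also fails if it takes over 67 s, if anything falls off the work surface, if the arm or the gripper's body presses on something with over 40 N, if the wrist force passes 120 N, or if a joint passes its speed limit or range.

## Working session

There is one attempt and no reset: what is moved stays moved. The work goes in short steps, Python scripts to look and compute and a tool call to move; the robot and the scene stay as the last step left them, time stands still between calls to the robot, and variables do not carry over. Pictures are saved under pics/ and viewed, at most 10 in all, crops included, and the job is handed in when it is done.

Besides the shell and the picture viewer there is one more tool, called after "Call:" as name([rows], argument=value, ...), one row to a line, values as JSON. apply_moves: Moves the arm, as the interface text tells. Its arguments: {"type":"object","properties":{"rows":{"type":"array"},"hand":{"type":"number"}},"required":["rows"]}

```bash
mkdir -p pics
python3 - <<'E'
from plant import *
import cv2
s=observe();print(s['time_s'],s['position'],s['tool_rot'],s['opening'])
for n in('top','side'):
    f=grab_frame(n);cv2.imwrite(f'pics/{n}0.png',f['img'][:,:,::-1]);print(n,f['camera_matrix'],f['xyz'],f['rotation'])
E
```

```text
0.0 [188.35278578 568.9446946  221.81502084] [[-9.49295633e-01  3.14383859e-01 -7.68063111e-04]
 [ 3.14384730e-01  9.49294194e-01 -1.66598086e-03]
 [ 2.05360360e-04 -1.82297567e-03 -9.99998317e-01]] 87.66912719323983
top [[417.32541185   0.         277.61419684]
 [  0.         417.32541185 202.92043094]
 [  0.           0.           1.        ]] [ 377.9919495    72.38355644 1030.77476326] [[-0.0059016  -0.98283942  0.18436877]
 [-0.99966367  0.00114251 -0.02590848]
 [ 0.02525323 -0.18445966 -0.9825156 ]]
side [[525.34268718   0.         280.09368968]
 [  0.         525.34268718 208.77735357]
 [  0.           0.           1.        ]] [584.27975077 919.03793318 526.47241462] [[-0.99993655  0.01058512 -0.00385314]
 [ 0.0087191   0.51071473 -0.85970602]
 [-0.00713223 -0.85968507 -0.51077462]]
```

View pics/top0.png

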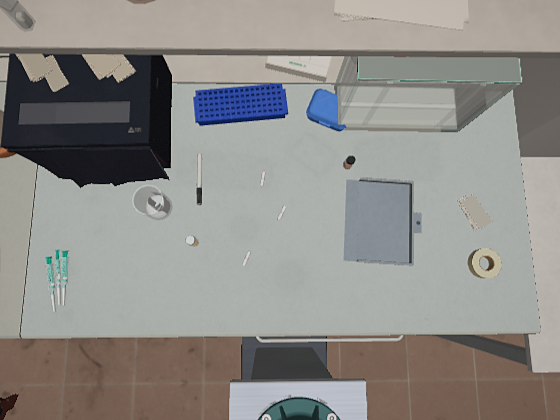

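View pics/side0.png

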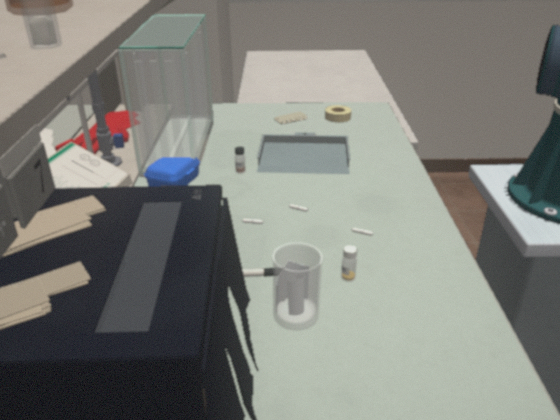

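The top view shows the bars at about (246,258), (281,213) and (263,179). The tray floor spans columns 345–411 and rows 180–263. The white vial is at (191,241), the marker at (199,180) and the black vial at (349,162). Next I'll turn these into world positions.

```bash
cat > h.py <<'E'
from plant import *
import cv2, numpy as np
def ray(f,uv,z):
    K,R,c=np.array(f['camera_matrix']),np.array(f['rotation']),np.array(f['xyz'])
    d=R@np.linalg.solve(K,[uv[0],uv[1],1]); return (c+d*(z-c[2])/d[2])[:2]
def proj(f,p):
    q=np.array(f['camera_matrix'])@np.array(f['rotation']).T@(np.array(p,float)-f['xyz']);return q[:2]/q[2]
def bars(f,z=6,roi=(215,140,420,275)):
    g=f['img'];x0,y0,x1,y1=roi
    m=np.zeros(g.shape[:2],np.uint8)
    m[y0:y1,x0:x1]=((g.min(2)>212))[y0:y1,x0:x1]
    cs,_=cv2.findContours(m,cv2.RETR_EXTERNAL,cv2.CHAIN_APPROX_NONE)
    out=[]
    for c in cs:
        if len(c)<6: continue
        r=cv2.minAreaRect(c);b=cv2.boxPoints(r)
        if np.linalg.norm(b[0]-b[1])<np.linalg.norm(b[1]-b[2]): e=(b[0]+b[1])/2,(b[2]+b[3])/2
        else: e=(b[1]+b[2])/2,(b[3]+b[0])/2
        p,q=[ray(f,v,z) for v in e]; p,q=(p,q) if p[0]<q[0] else (q,p)
        out.append((np.round(r[0],1),np.round((p+q)/2,1),np.round(np.linalg.norm(q-p),1),'ang from x',round(float(np.arctan2(q[1]-p[1],q[0]-p[0])),2)))
    return out
E
python3 - <<'E'
from h import *
f=grab_frame('top')
for b in bars(f):print(b)
for n,uv,z in [('trayTL rim',(346,180),23),('trayBL',(345,262),23),('TR',(413,180),23),('BR',(413,263),23),('open',(345,220),0),('vw',(191,241),58),('vb',(349,160),58),('mk',(199,154),7),('mk2',(199,204),7)]:print(n,ray(f,uv,z).round(1))
cv2.imwrite('pics/top1.png',cv2.resize(f['img'][140:275,175:430,::-1],None,fx=3,fy=3,interpolation=cv2.INTER_CUBIC))
print(proj(f,observe()['position']))
E
```

```text
trayTL rim [ 625.1 -125.1]
trayBL [ 422.4 -115.4]
TR [ 625.1 -293.7]
BR [ 419.2 -280.1]
open [ 527.7 -123.4]
vw [470.9 248.3]
vb [ 666.5 -127.4]
mk [696.8 244.4]
mk2 [567.6 240.7]
[-10.63305607 390.71838897]
```

View pics/top1.png

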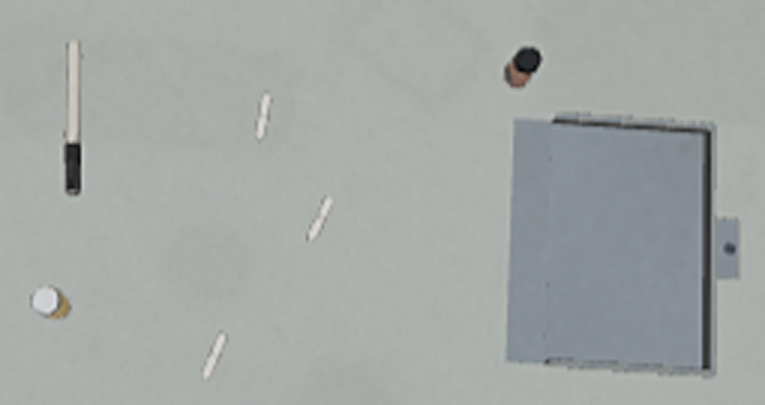

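```bash
sed -i 's/>212/>192/' h.py
python3 - <<'E'
from h import *
f=grab_frame('top')
for b in bars(f):print(b)
for n,uv,z in [('lipT',(514,120),0),('lipB',(507,361),0),('floorT',(548,120),2),('floorB',(547,361),2),('rimT',(714,124),23),('rimB',(714,376),23)]:print(n,ray(f,(uv[0]/3+175-.33,uv[1]/3+140-.33),z).round(1))
E
```

```text
(array([245.8, 258.4]), array([433. , 123.6]), np.float64(34.4), 'ang from x', -0.46)
(array([281.4, 212.2]), array([546.8,  36. ]), np.float64(33.8), 'ang from x', -0.47)
(array([261.5, 182. ]), array([624. ,  85.7]), np.float64(15.7), 'ang from x', -0.24)
(array([262.9, 174.5]), array([643.6,  82.2]), np.float64(13.9), 'ang from x', -0.24)
lipT [ 631.6 -129.7]
lipB [ 428.3 -116.6]
floorT [ 631.1 -158.3]
floorB [ 428.1 -149.1]
rimT [ 622.5 -292.7]
rimB [ 414.5 -279. ]
```

Call:
apply_moves([
  {"x":-25.2,"y":-20.4},
  {"x":-25.2,"y":-20.4},
  {"x":-25.2,"y":-20.4},
  {"x":-25.2,"y":-20.4},
  {"x":-25.2,"y":-20.4},
  {"x":-25.2,"y":-20.4},
  {"x":-25.2,"y":-20.4},
  {"x":-25.2,"y":-20.4},
  {"x":-25.2,"y":-20.4},
  {"x":-25.2,"y":-20.4},
  {"x":-25.2,"y":-20.4},
  {"x":-25.2,"y":-20.4},
  {"x":-25.2,"y":-20.4},
  {"x":-25.2,"y":-20.4},
  {"x":-25.2,"y":-20.4},
  {"az":0.12},
  {"az":0.12},
  {"az":0.12},
  {"az":0.12},
  {"az":0.12},
], hand=200)

```text
invalid input
```

Call:
apply_moves([
  {"z":10,"az":0.12},
  {"z":10,"az":0.12},
  {"z":10,"az":0.12},
  {"z":10,"az":0.12},
  {"z":10,"az":0.12},
  {"z":10,"az":0.12},
  {"z":10,"az":0.12},
  {"z":10,"az":0.12},
  {"z":10,"az":0.12},
  {"z":20},
  {"z":20},
  {"z":0},
])

```text
invalid input
```

Call:
apply_moves([
  {"x":-25.2,"y":-20.4,"z":0,"ax":0,"ay":0,"az":0},
  {"x":-25.2,"y":-20.4,"z":0,"ax":0,"ay":0,"az":0},
  {"x":-25.2,"y":-20.4,"z":0,"ax":0,"ay":0,"az":0},
  {"x":-25.2,"y":-20.4,"z":0,"ax":0,"ay":0,"az":0},
  {"x":-25.2,"y":-20.4,"z":0,"ax":0,"ay":0,"az":0},
], hand=200)

```text
time_s: 0.62
position: [276.5, 431.7, 222.5]
tool_rot: [[-0.949, 0.314, -0.0], [0.314, 0.949, -0.0], [0.0, -0.0, -1.0]]
force: [0.3, 0.5, 0.4]
opening: 57.6
gripper_force: 0.0
```

Call:
apply_moves([
  {"x":-25.2,"y":-20.4,"z":0,"ax":0,"ay":0,"az":0},
  {"x":-25.2,"y":-20.4,"z":0,"ax":0,"ay":0,"az":0},
  {"x":-25.2,"y":-20.4,"z":0,"ax":0,"ay":0,"az":0},
  {"x":-25.2,"y":-20.4,"z":0,"ax":0,"ay":0,"az":0},
  {"x":-25.2,"y":-20.4,"z":0,"ax":0,"ay":0,"az":0},
  {"x":-25.2,"y":-20.4,"z":0,"ax":0,"ay":0,"az":0},
  {"x":-25.2,"y":-20.4,"z":0,"ax":0,"ay":0,"az":0},
  {"x":-25.2,"y":-20.4,"z":0,"ax":0,"ay":0,"az":0},
  {"x":-25.2,"y":-20.4,"z":0,"ax":0,"ay":0,"az":0},
  {"x":-25.2,"y":-20.4,"z":0,"ax":0,"ay":0,"az":0},
  {"x":0,"y":0,"z":0,"ax":0,"ay":0,"az":0.12},
  {"x":0,"y":0,"z":0,"ax":0,"ay":0,"az":0.12},
  {"x":0,"y":0,"z":0,"ax":0,"ay":0,"az":0.12},
  {"x":0,"y":0,"z":0,"ax":0,"ay":0,"az":0.12},
  {"x":0,"y":0,"z":0,"ax":0,"ay":0,"az":0.12},
])

```text
time_s: 1.87
position: [451.2, 160.0, 222.5]
tool_rot: [[-0.601, 0.799, -0.0], [0.799, 0.601, -0.0], [0.0, -0.0, -1.0]]
force: [0.0, 0.2, 0.4]
opening: 19.0
gripper_force: 0.0
```

Call:
apply_moves([
  {"x":0,"y":0,"z":16,"ax":0,"ay":0,"az":0.12},
  {"x":0,"y":0,"z":16,"ax":0,"ay":0,"az":0.12},
  {"x":0,"y":0,"z":16,"ax":0,"ay":0,"az":0.12},
  {"x":0,"y":0,"z":16,"ax":0,"ay":0,"az":0.12},
  {"x":0,"y":0,"z":16,"ax":0,"ay":0,"az":0.12},
  {"x":0,"y":0,"z":16,"ax":0,"ay":0,"az":0.12},
  {"x":0,"y":0,"z":16,"ax":0,"ay":0,"az":0.12},
  {"x":0,"y":0,"z":16,"ax":0,"ay":0,"az":0.12},
  {"x":0,"y":0,"z":16,"ax":0,"ay":0,"az":0.12},
  {"x":0,"y":0,"z":16,"ax":0,"ay":0,"az":0},
  {"x":0,"y":0,"z":16,"ax":0,"ay":0,"az":0},
  {"x":0,"y":0,"z":0,"ax":0,"ay":0,"az":0},
])

```text
time_s: 2.87
position: [449.3, 159.8, 44.3]
tool_rot: [[0.416, 0.909, -0.005], [0.909, -0.416, -0.001], [-0.003, -0.004, -1.0]]
force: [-1.4, -0.1, 0.5]
opening: 18.9
gripper_force: 0.0
```

Call:
apply_moves([
  {"x":0,"y":0,"z":12,"ax":0,"ay":0,"az":0.015},
  {"x":0,"y":0,"z":12,"ax":0,"ay":0,"az":0.015},
  {"x":0,"y":0,"z":8,"ax":0,"ay":0,"az":0},
  {"x":0,"y":0,"z":6,"ax":0,"ay":0,"az":0},
  {"x":0,"y":0,"z":4,"ax":0,"ay":0,"az":0},
  {"x":0,"y":0,"z":0,"ax":0,"ay":0,"az":0},
])

```text
time_s: 3.37
position: [451.1, 160.2, 4.3]
tool_rot: [[0.443, 0.897, -0.001], [0.897, -0.443, -0.0], [-0.001, -0.001, -1.0]]
force: [0.1, 0.9, -0.1]
opening: 19.1
gripper_force: 0.0
```

Run:
```python
from h import *
s=observe();print(s['position'],s['tool_rot'],s['time_s'])
f=grab_frame('top');cv2.imwrite('pics/t2.png',cv2.resize(f['img'][140:275,175:430,::-1],None,fx=3,fy=3))
```

```text
[451.05924049 160.16493779   4.34583361] [[ 4.42792502e-01  8.96623832e-01 -7.10678577e-04]
 [ 8.96623958e-01 -4.42792752e-01 -2.37523782e-04]
 [-5.27652807e-04 -5.32037689e-04 -9.99999719e-01]] 3.3667
```

View pics/t2.png

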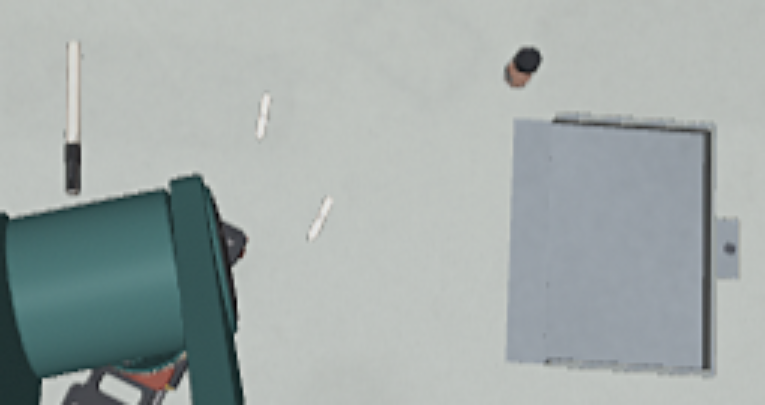

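Call:
apply_moves([
  {"x":-6,"y":0,"z":0,"ax":0,"ay":0,"az":0},
  {"x":-6,"y":0,"z":0,"ax":0,"ay":0,"az":0},
  {"x":-5,"y":0,"z":0,"ax":0,"ay":0,"az":0},
  {"x":-4,"y":0,"z":0,"ax":0,"ay":0,"az":0},
  {"x":-4,"y":0,"z":0,"ax":0,"ay":0,"az":0},
  {"x":-4,"y":0,"z":0,"ax":0,"ay":0,"az":0},
  {"x":-5,"y":0,"z":0,"ax":0,"ay":0,"az":0},
  {"x":-6,"y":0,"z":0,"ax":0,"ay":0,"az":0},
  {"x":-7,"y":0,"z":0,"ax":0,"ay":0,"az":-0.05},
  {"x":-8,"y":0,"z":0,"ax":0,"ay":0,"az":-0.05},
  {"x":-8,"y":0,"z":0,"ax":0,"ay":0,"az":-0.05},
  {"x":-8,"y":0,"z":0,"ax":0,"ay":0,"az":-0.05},
  {"x":-8,"y":0,"z":0,"ax":0,"ay":0,"az":-0.05},
  {"x":-8,"y":0,"z":0,"ax":0,"ay":0,"az":-0.05},
  {"x":-8,"y":0,"z":0,"ax":0,"ay":0,"az":-0.05},
  {"x":-8,"y":0,"z":0,"ax":0,"ay":0,"az":-0.05},
  {"x":-8,"y":0,"z":0,"ax":0,"ay":0,"az":-0.05},
  {"x":-8,"y":0,"z":0,"ax":0,"ay":0,"az":-0.05},
  {"x":-8,"y":0,"z":0,"ax":0,"ay":0,"az":-0.05},
  {"x":-8,"y":0,"z":0,"ax":0,"ay":0,"az":-0.05},
])

```text
time_s: 5.08
position: [416.2, 31.6, 4.6]
tool_rot: [[-0.143, 0.99, -0.0], [0.99, 0.143, -0.0], [-0.0, -0.0, -1.0]]
force: [-0.3, 0.7, -0.1]
opening: 18.5
gripper_force: 0.0
```

Run:
```python
from h import *
a=grab_frame('side')['img'][90:290,180:440,::-1];b=grab_frame('top')['img'][140:275,175:435,::-1]
cv2.imwrite('pics/t3.png',cv2.resize(np.vstack([a,b]),None,fx=1.75,fy=1.75,interpolation=cv2.INTER_CUBIC))
```

```text
(no output)
```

View pics/t3.png

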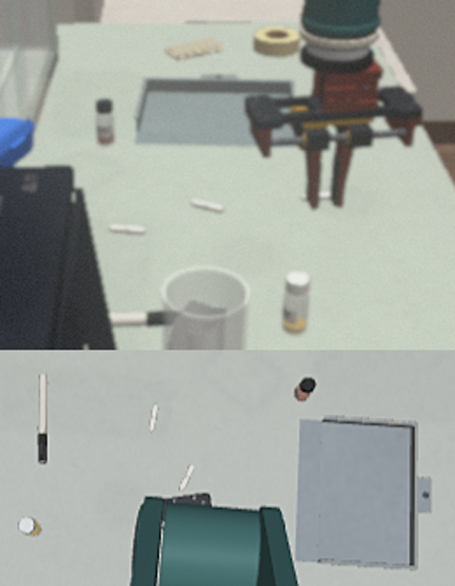

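The side view shows bar 1 at about (318,195), lying square across both fingers. The other items haven't moved, so I'll keep pushing.

Call:
apply_moves([
  {"x":-8,"y":0,"z":0,"ax":0,"ay":0,"az":-0.05},
  {"x":-8,"y":0,"z":0,"ax":0,"ay":0,"az":-0.05},
  {"x":-8,"y":0,"z":0,"ax":0,"ay":0,"az":-0.05},
  {"x":-8,"y":0,"z":0,"ax":0,"ay":0,"az":-0.05},
  {"x":-8,"y":0,"z":0,"ax":0,"ay":0,"az":0},
  {"x":-8,"y":0,"z":0,"ax":0,"ay":0,"az":0},
  {"x":-8,"y":0,"z":0,"ax":0,"ay":0,"az":0},
  {"x":-8,"y":0,"z":0,"ax":0,"ay":0,"az":0},
  {"x":-8,"y":0,"z":0,"ax":0,"ay":0,"az":0},
  {"x":-8,"y":0,"z":0,"ax":0,"ay":0,"az":0},
  {"x":-8,"y":0,"z":0,"ax":0,"ay":0,"az":0},
  {"x":-8,"y":0,"z":0,"ax":0,"ay":0,"az":0},
  {"x":-8,"y":0,"z":0,"ax":0,"ay":0,"az":0},
  {"x":-8,"y":0,"z":0,"ax":0,"ay":0,"az":0},
  {"x":-8,"y":0,"z":0,"ax":0,"ay":0,"az":0},
  {"x":-8,"y":0,"z":-0.3,"ax":0,"ay":0,"az":0},
  {"x":-8,"y":0,"z":-0.4,"ax":0,"ay":0,"az":0},
  {"x":-8,"y":0,"z":-0.4,"ax":0,"ay":0,"az":0},
  {"x":-7,"y":0,"z":-0.4,"ax":0,"ay":0,"az":0},
  {"x":-6,"y":0,"z":-0.4,"ax":0,"ay":0,"az":0},
])

```text
time_s: 6.85
position: [465.7, -117.6, 6.6]
tool_rot: [[-0.334, 0.942, 0.0], [0.942, 0.334, -0.0], [-0.0, 0.0, -1.0]]
force: [0.7, 0.2, 0.1]
opening: 18.9
gripper_force: 0.0
```

Run:
```python
from h import *
a=grab_frame('side')['img'][90:290,180:440,::-1];b=grab_frame('top')['img'][140:275,175:435,::-1]
cv2.imwrite('pics/t4.png',cv2.resize(np.vstack([a,b]),None,fx=1.75,fy=1.75,interpolation=cv2.INTER_CUBIC))
```

```text
(no output)
```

View pics/t4.png

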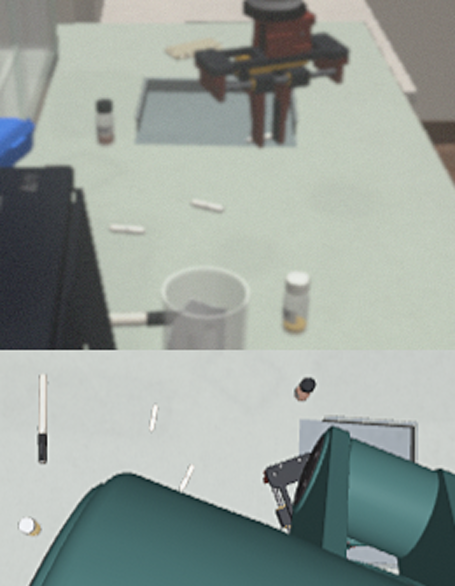

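Call:
apply_moves([
  {"x":-7,"y":0,"z":0,"ax":0,"ay":0,"az":0.03},
  {"x":-7,"y":0,"z":0,"ax":0,"ay":0,"az":0.03},
  {"x":-7,"y":0,"z":0,"ax":0,"ay":0,"az":0.03},
  {"x":-7,"y":0,"z":0,"ax":0,"ay":0,"az":0.03},
  {"x":-7,"y":0,"z":0,"ax":0,"ay":0,"az":0.03},
  {"x":-7,"y":0,"z":0,"ax":0,"ay":0,"az":0.03},
  {"x":-7,"y":0,"z":0,"ax":0,"ay":0,"az":0.03},
  {"x":-7,"y":0,"z":0,"ax":0,"ay":0,"az":0.03},
  {"x":-7,"y":0,"z":0,"ax":0,"ay":0,"az":0.03},
  {"x":-5,"y":0,"z":0,"ax":0,"ay":0,"az":0.03},
  {"x":-3,"y":0,"z":0,"ax":0,"ay":0,"az":0},
  {"x":0,"y":0,"z":0,"ax":0,"ay":0,"az":0},
  {"x":6,"y":0,"z":0,"ax":0,"ay":0,"az":0},
  {"x":10,"y":0,"z":-10,"ax":0,"ay":0,"az":0},
  {"x":20,"y":0,"z":-30,"ax":0,"ay":0,"az":0},
  {"x":30,"y":0,"z":-30,"ax":0,"ay":0,"az":0},
  {"x":40,"y":0,"z":-10,"ax":0,"ay":0,"az":0},
  {"x":40,"y":0,"z":0,"ax":0,"ay":0,"az":0},
  {"x":40,"y":0,"z":0,"ax":0,"ay":0,"az":0},
  {"x":0,"y":0,"z":0,"ax":0,"ay":0,"az":0},
])

```text
time_s: 8.62
position: [469.5, 6.2, 86.9]
tool_rot: [[-0.046, 0.999, -0.001], [0.999, 0.046, 0.002], [0.002, -0.001, -1.0]]
force: [-0.0, -0.0, 0.6]
opening: 18.8
gripper_force: 0.0
```

Run:
```python
from h import *
s=observe();print(s['position'],s['tool_rot'])
for b in bars(grab_frame('top')):print(b)
f=grab_frame('side')
print('side');
for b in bars(f,roi=(200,120,390,250)):print(b)
```

```text
[469.5196432    6.23811394  86.89033371] [[-0.04639927  0.99892214 -0.00129237]
 [ 0.99892017  0.04640217  0.00230787]
 [ 0.00236535 -0.00118389 -0.9999965 ]]
(array([284. , 271.5]), array([401. ,  30.9]), np.float64(12.0), 'ang from x', -0.01)
(array([280., 268.]), array([409.5,  40.5]), np.float64(9.6), 'ang from x', -0.01)
(array([387., 265.]), array([ 415.4, -221.5]), np.float64(9.9), 'ang from x', 1.57)
(array([378. , 267.5]), array([ 409.5, -199.1]), np.float64(16.9), 'ang from x', -0.05)
(array([285.8, 265.6]), array([415.2,  26.4]), np.float64(7.6), 'ang from x', -0.33)
(array([294.5, 261.5]), array([425.,   5.]), np.float64(7.2), 'ang from x', -0.01)
(array([305., 261.]), array([426. , -20.6]), np.float64(14.7), 'ang from x', 1.57)
(array([317.9, 263.6]), array([419.6, -51.9]), np.float64(50.6), 'ang from x', 0.04)
(array([338.6, 259.5]), array([ 429.6, -103.1]), np.float64(68.9), 'ang from x', 0.38)
(array([324., 247.]), array([459.9, -68. ]), np.float64(14.8), 'ang from x', 1.57)
(array([283., 254.]), array([443.3,  32.9]), np.float64(38.9), 'ang from x', -0.01)
(array([37
[... 414 characters left out ...]
32)
(array([262.3, 178.1]), array([634.3,  83.6]), np.float64(36.7), 'ang from x', -0.17)
(array([345. , 157.5]), array([ 688.5, -128.1]), np.float64(17.0), 'ang from x', -0.79)
(array([350.5, 154. ]), array([ 697.9, -142.6]), np.float64(7.7), 'ang from x', -1.57)
side
(array([349.5, 246.5]), array([461.6, 173.1]), np.float64(22.4), 'ang from x', -0.02)
(array([295.5, 245. ]), array([554.7, 166.8]), np.float64(78.2), 'ang from x', -0.02)
(array([252.5, 219.5]), array([632.5,  81.3]), np.float64(35.7), 'ang from x', -0.02)
(array([298.1, 205.6]), array([545.1,  31.6]), np.float64(35.0), 'ang from x', -0.51)
(array([318.5, 153.5]), array([ 487.7, -209.9]), np.float64(7.1), 'ang from x', -0.02)
```

Bar 1 is on the tray floor at about (482,-203), which is tray (-43, 8). Next is bar 2.

Call:
apply_moves([
  {"x":15.3,"y":24.6,"z":0,"ax":0,"ay":0,"az":0},
  {"x":15.3,"y":24.6,"z":0,"ax":0,"ay":0,"az":0},
  {"x":15.3,"y":24.6,"z":0,"ax":0,"ay":0,"az":0},
  {"x":15.3,"y":24.6,"z":0,"ax":0,"ay":0,"az":0},
  {"x":0,"y":0,"z":0,"ax":0,"ay":0,"az":0.103},
  {"x":0,"y":0,"z":0,"ax":0,"ay":0,"az":0.103},
  {"x":0,"y":0,"z":0,"ax":0,"ay":0,"az":0.103},
  {"x":0,"y":0,"z":0,"ax":0,"ay":0,"az":0.103},
  {"x":0,"y":0,"z":0,"ax":0,"ay":0,"az":0.103},
  {"x":0,"y":0,"z":0,"ax":0,"ay":0,"az":0},
  {"x":0,"y":0,"z":20,"ax":0,"ay":0,"az":0},
  {"x":0,"y":0,"z":20,"ax":0,"ay":0,"az":0},
  {"x":0,"y":0,"z":15,"ax":0,"ay":0,"az":0},
  {"x":0,"y":0,"z":10,"ax":0,"ay":0,"az":0},
  {"x":0,"y":0,"z":8,"ax":0,"ay":0,"az":0},
  {"x":0,"y":0,"z":6,"ax":0,"ay":0,"az":0},
  {"x":0,"y":0,"z":3,"ax":0,"ay":0,"az":0},
  {"x":0,"y":0,"z":0,"ax":0,"ay":0,"az":0},
])

```text
time_s: 10.22
position: [567.7, 64.3, 3.7]
tool_rot: [[0.456, 0.89, -0.0], [0.89, -0.456, -0.0], [-0.0, -0.0, -1.0]]
force: [-0.1, -0.7, 0.0]
opening: 18.6
gripper_force: 0.0
```

Call:
apply_moves([
  {"x":-5,"y":-2.5,"z":0,"ax":0,"ay":0,"az":0},
  {"x":-5,"y":-2.5,"z":0,"ax":0,"ay":0,"az":0},
  {"x":-4,"y":0,"z":0,"ax":0,"ay":0,"az":0},
  {"x":-4,"y":0,"z":0,"ax":0,"ay":0,"az":0},
  {"x":-4,"y":0,"z":0,"ax":0,"ay":0,"az":0},
  {"x":-4,"y":0,"z":0,"ax":0,"ay":0,"az":0},
  {"x":-5,"y":0,"z":0,"ax":0,"ay":0,"az":-0.02},
  {"x":-6,"y":0,"z":0,"ax":0,"ay":0,"az":-0.04},
  {"x":-7,"y":0,"z":0,"ax":0,"ay":0,"az":-0.05},
  {"x":-8,"y":0,"z":0,"ax":0,"ay":0,"az":-0.05},
  {"x":-8,"y":0,"z":0,"ax":0,"ay":0,"az":-0.05},
  {"x":-8,"y":0,"z":0,"ax":0,"ay":0,"az":-0.05},
  {"x":-8,"y":0,"z":0,"ax":0,"ay":0,"az":-0.05},
  {"x":-8,"y":0,"z":0,"ax":0,"ay":0,"az":-0.05},
  {"x":-8,"y":0,"z":0,"ax":0,"ay":0,"az":-0.05},
  {"x":-8,"y":0,"z":0,"ax":0,"ay":0,"az":-0.05},
  {"x":-8,"y":0,"z":0,"ax":0,"ay":0,"az":-0.05},
  {"x":-8,"y":0,"z":0,"ax":0,"ay":0,"az":-0.05},
])

```text
time_s: 11.72
position: [531.9, -43.7, 4.1]
tool_rot: [[-0.088, 0.996, 0.0], [0.996, 0.088, -0.0], [-0.0, 0.0, -1.0]]
force: [-0.6, 0.1, 0.4]
opening: 18.9
gripper_force: 0.0
```

Run:
```python
from h import *
a=grab_frame('side')['img'][90:290,180:440,::-1];b=grab_frame('top')['img'][140:275,175:435,::-1]
cv2.imwrite('pics/t5.png',cv2.resize(np.vstack([a,b]),None,fx=1.75,fy=1.75,interpolation=cv2.INTER_CUBIC))
```

```text
(no output)
```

View pics/t5.png

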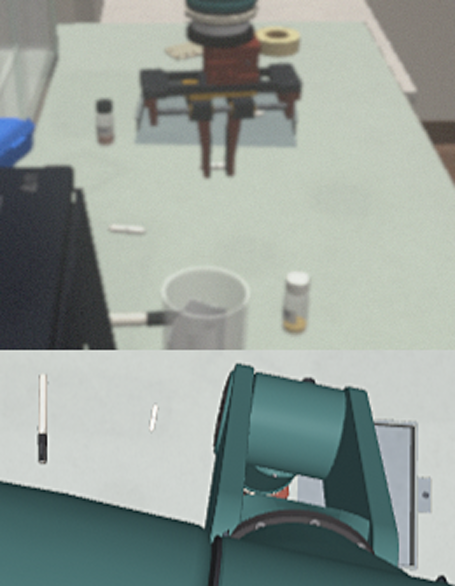

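Bar 2 is seated between the fingertips at about (218,165). I'll push it into the tray.

Call:
apply_moves([
  {"x":-8,"y":0,"z":0,"ax":0,"ay":0,"az":0},
  {"x":-8,"y":0,"z":0,"ax":0,"ay":0,"az":0},
  {"x":-8,"y":0,"z":0,"ax":0,"ay":0,"az":0},
  {"x":-8,"y":0,"z":0,"ax":0,"ay":0,"az":0},
  {"x":-8,"y":0,"z":0,"ax":0,"ay":0,"az":0},
  {"x":-8,"y":0,"z":0,"ax":0,"ay":0,"az":0},
  {"x":-8,"y":0,"z":-0.4,"ax":0,"ay":0,"az":0.01},
  {"x":-8,"y":0,"z":-0.5,"ax":0,"ay":0,"az":0.01},
  {"x":-8,"y":0,"z":-0.5,"ax":0,"ay":0,"az":0.01},
  {"x":-8,"y":0,"z":-0.4,"ax":0,"ay":0,"az":0.01},
  {"x":-8,"y":0,"z":-0.4,"ax":0,"ay":0,"az":0.01},
  {"x":-8,"y":0,"z":0,"ax":0,"ay":0,"az":0.01},
  {"x":-8,"y":0,"z":0,"ax":0,"ay":0,"az":0.01},
  {"x":-8,"y":0,"z":0,"ax":0,"ay":0,"az":0.01},
  {"x":-8,"y":0,"z":0,"ax":0,"ay":0,"az":0},
  {"x":-8,"y":0,"z":0,"ax":0,"ay":0,"az":0},
  {"x":-7,"y":0,"z":0,"ax":0,"ay":0,"az":0},
  {"x":-5,"y":0,"z":0,"ax":0,"ay":0,"az":0},
  {"x":-3,"y":0,"z":0,"ax":0,"ay":0,"az":0},
  {"x":0,"y":0,"z":0,"ax":0,"ay":0,"az":0},
])

```text
time_s: 13.48
position: [539.7, -186.5, 6.2]
tool_rot: [[-0.005, 1.0, 0.0], [1.0, 0.005, -0.0], [-0.0, 0.0, -1.0]]
force: [0.0, 0.4, 0.0]
opening: 19.0
gripper_force: 0.0
```

Call:
apply_moves([
  {"x":6,"y":0,"z":0,"ax":0,"ay":0,"az":0},
  {"x":10,"y":0,"z":-10,"ax":0,"ay":0,"az":0},
  {"x":20,"y":0,"z":-30,"ax":0,"ay":0,"az":0},
  {"x":30,"y":0,"z":-30,"ax":0,"ay":0,"az":0},
  {"x":40,"y":0,"z":-10,"ax":0,"ay":0,"az":0},
  {"x":40,"y":0,"z":0,"ax":0,"ay":0,"az":0},
  {"x":40,"y":0,"z":0,"ax":0,"ay":0,"az":0},
  {"x":40,"y":10,"z":0,"ax":0,"ay":0,"az":0},
  {"x":40,"y":10,"z":0,"ax":0,"ay":0,"az":0},
  {"x":10,"y":20,"z":0,"ax":0,"ay":0,"az":0},
  {"x":0,"y":0,"z":0,"ax":0,"ay":0,"az":0},
  {"x":0,"y":0,"z":0,"ax":0,"ay":0,"az":0},
])

```text
time_s: 14.48
position: [577.9, 91.7, 86.2]
tool_rot: [[-0.009, 1.0, 0.0], [1.0, 0.009, -0.0], [-0.0, 0.0, -1.0]]
force: [-0.1, -0.0, 0.0]
opening: 18.6
gripper_force: 0.0
```

Run:
```python
from h import *
s=observe();print(s['position'],s['tool_rot'])
for n,roi in(('top',(215,150,420,275)),('side',(200,120,390,250))):
  for b in bars(grab_frame(n),roi=roi):
    if 25<b[2]<45: print(n,b)
a=grab_frame('side')['img'][90:290,180:440,::-1];b=grab_frame('top')['img'][140:275,175:435,::-1]
cv2.imwrite('pics/t6.png',cv2.resize(np.vstack([a,b]),None,fx=1.75,fy=1.75,interpolation=cv2.INTER_CUBIC))
```

```text
[577.92292416  91.69824388  86.2005398 ] [[-9.03700737e-03  9.99959057e-01  4.65816940e-04]
 [ 9.99959150e-01  9.03708929e-03 -1.74064290e-04]
 [-1.78266792e-04  4.64224891e-04 -9.99999876e-01]]
top (array([377.9, 238. ]), array([ 481.7, -202.4]), np.float64(39.8), 'ang from x', 0.03)
top (array([376.8, 215. ]), array([ 539.4, -202.6]), np.float64(40.5), 'ang from x', 0.03)
top (array([257., 207.]), array([560. ,  96.8]), np.float64(34.8), 'ang from x', 1.57)
side (array([354.5, 226.5]), array([444.7, 109.3]), np.float64(29.3), 'ang from x', -0.82)
side (array([252.5, 219.5]), array([632.5,  81.3]), np.float64(35.7), 'ang from x', -0.02)
side (array([327.7, 194.6]), array([483.4, -11.4]), np.float64(33.0), 'ang from x', -1.06)
side (array([353.2, 184.3]), array([425.9, -54.4]), np.float64(25.1), 'ang from x', 0.44)
```

View pics/t6.png

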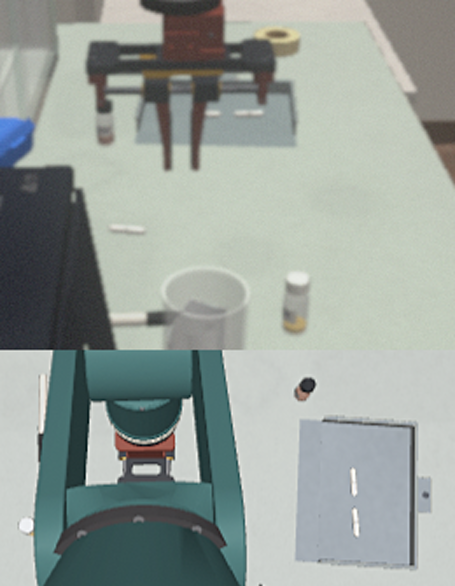

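Bars 1 and 2 lie side by side on the tray floor at about (482,-202) and (539,-203). Now for bar 3.

Call:
apply_moves([
  {"x":9.4,"y":21.5,"z":0,"ax":0,"ay":0,"az":0},
  {"x":9.4,"y":21.5,"z":0,"ax":0,"ay":0,"az":0},
  {"x":9.4,"y":21.5,"z":0,"ax":0,"ay":0,"az":0},
  {"x":0,"y":0,"z":0,"ax":0,"ay":0,"az":0.115},
  {"x":0,"y":0,"z":0,"ax":0,"ay":0,"az":0.115},
  {"x":0,"y":0,"z":0,"ax":0,"ay":0,"az":0},
  {"x":0,"y":0,"z":20,"ax":0,"ay":0,"az":0},
  {"x":0,"y":0,"z":20,"ax":0,"ay":0,"az":0},
  {"x":0,"y":0,"z":15,"ax":0,"ay":0,"az":0},
  {"x":0,"y":0,"z":10,"ax":0,"ay":0,"az":0},
  {"x":0,"y":0,"z":8,"ax":0,"ay":0,"az":0},
  {"x":0,"y":0,"z":6,"ax":0,"ay":0,"az":0},
  {"x":0,"y":0,"z":3,"ax":0,"ay":0,"az":0},
  {"x":0,"y":0,"z":0,"ax":0,"ay":0,"az":0},
])

```text
time_s: 15.85
position: [642.2, 118.3, 3.4]
tool_rot: [[0.222, 0.975, -0.0], [0.975, -0.222, -0.0], [-0.0, -0.0, -1.0]]
force: [1.0, 0.9, 1.2]
opening: 19.1
gripper_force: 0.0
```

Call:
apply_moves([
  {"x":-5,"y":0,"z":-0.5,"ax":0,"ay":0,"az":0},
  {"x":-5,"y":0,"z":0,"ax":0,"ay":0,"az":0},
  {"x":-4,"y":0,"z":0,"ax":0,"ay":0,"az":0},
  {"x":-4,"y":0,"z":0,"ax":0,"ay":0,"az":0},
  {"x":-4,"y":0,"z":0,"ax":0,"ay":0,"az":0},
  {"x":-4,"y":0,"z":0,"ax":0,"ay":0,"az":0},
  {"x":-5,"y":0,"z":0,"ax":0,"ay":0,"az":0},
  {"x":-6,"y":0,"z":0,"ax":0,"ay":0,"az":0},
  {"x":-7,"y":0,"z":0,"ax":0,"ay":0,"az":0},
  {"x":-8,"y":0,"z":0,"ax":0,"ay":0,"az":0},
  {"x":-8,"y":0,"z":0,"ax":0,"ay":0,"az":0},
  {"x":-8,"y":0,"z":0,"ax":0,"ay":0,"az":0},
  {"x":-8,"y":0,"z":0,"ax":0,"ay":0,"az":0},
  {"x":-8,"y":0,"z":0,"ax":0,"ay":0,"az":0},
  {"x":-8,"y":0,"z":0,"ax":0,"ay":0,"az":0},
  {"x":-8,"y":0,"z":0,"ax":0,"ay":0,"az":0},
  {"x":-8,"y":0,"z":0,"ax":0,"ay":0,"az":0},
  {"x":-8,"y":0,"z":0,"ax":0,"ay":0,"az":0},
  {"x":-8,"y":0,"z":0,"ax":0,"ay":0,"az":0},
  {"x":-8,"y":0,"z":0,"ax":0,"ay":0,"az":0},
])

```text
time_s: 17.52
position: [612.8, -11.0, 4.2]
tool_rot: [[0.222, 0.975, 0.0], [0.975, -0.222, -0.0], [-0.0, 0.0, -1.0]]
force: [0.2, -0.1, 0.3]
opening: 19.1
gripper_force: 0.0
```

Run:
```python
from h import *
a=grab_frame('side')['img'][90:290,180:440,::-1];b=grab_frame('top')['img'][140:275,175:435,::-1]
cv2.imwrite('pics/t7.png',cv2.resize(np.vstack([a,b]),None,fx=1.75,fy=1.75,interpolation=cv2.INTER_CUBIC))
```

```text
(no output)
```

View pics/t7.png

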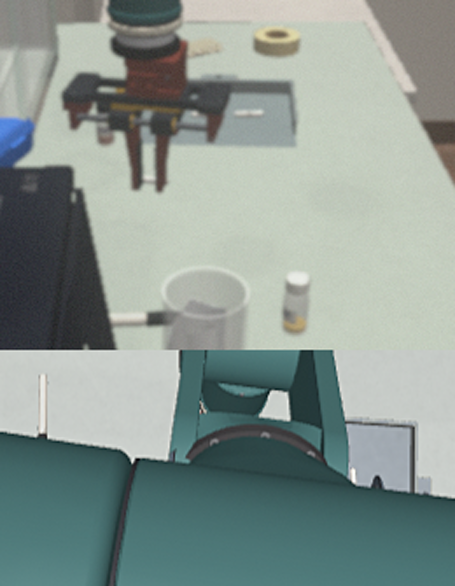

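Bar 3 is seated against the fingers at about (149,181). I'll continue into the tray's far lane.

Call:
apply_moves([
  {"x":-8,"y":0,"z":0,"ax":0,"ay":0,"az":0},
  {"x":-8,"y":0,"z":0,"ax":0,"ay":0,"az":0},
  {"x":-8,"y":0,"z":0,"ax":0,"ay":0,"az":0},
  {"x":-8,"y":0,"z":0,"ax":0,"ay":0,"az":0},
  {"x":-8,"y":0,"z":0,"ax":0,"ay":0,"az":-0.03},
  {"x":-8,"y":0,"z":0,"ax":0,"ay":0,"az":-0.03},
  {"x":-8,"y":0,"z":0,"ax":0,"ay":0,"az":-0.03},
  {"x":-8,"y":0,"z":0,"ax":0,"ay":0,"az":-0.03},
  {"x":-8,"y":0,"z":0,"ax":0,"ay":0,"az":-0.03},
  {"x":-8,"y":0,"z":0,"ax":0,"ay":0,"az":0},
  {"x":-8,"y":0,"z":-0.4,"ax":0,"ay":0,"az":0},
  {"x":-8,"y":0,"z":-0.5,"ax":0,"ay":0,"az":0},
  {"x":-8,"y":0,"z":-0.5,"ax":0,"ay":0,"az":0},
  {"x":-8,"y":0,"z":-0.4,"ax":0,"ay":0,"az":0},
  {"x":-8,"y":0,"z":-0.4,"ax":0,"ay":0,"az":0},
  {"x":-8,"y":0,"z":0,"ax":0,"ay":0,"az":0},
])

```text
time_s: 18.95
position: [595.2, -137.5, 6.5]
tool_rot: [[0.074, 0.997, 0.0], [0.997, -0.074, -0.0], [-0.0, 0.0, -1.0]]
force: [-0.3, -0.1, 0.0]
opening: 19.3
gripper_force: 0.0
```

Call:
apply_moves([
  {"x":-8,"y":0,"z":0,"ax":0,"ay":0,"az":0},
  {"x":-8,"y":0,"z":0,"ax":0,"ay":0,"az":0},
  {"x":-8,"y":0,"z":0,"ax":0,"ay":0,"az":0},
  {"x":-8,"y":0,"z":0,"ax":0,"ay":0,"az":0},
  {"x":-7,"y":0,"z":0,"ax":0,"ay":0,"az":0},
  {"x":-5,"y":0,"z":0,"ax":0,"ay":0,"az":0},
  {"x":-3,"y":0,"z":0,"ax":0,"ay":0,"az":0},
  {"x":0,"y":0,"z":0,"ax":0,"ay":0,"az":0},
  {"x":6,"y":0,"z":0,"ax":0,"ay":0,"az":0},
  {"x":10,"y":0,"z":-10,"ax":0,"ay":0,"az":0},
  {"x":20,"y":0,"z":-30,"ax":0,"ay":0,"az":0},
  {"x":30,"y":0,"z":-30,"ax":0,"ay":0,"az":0},
  {"x":40,"y":0,"z":-30,"ax":0,"ay":0,"az":0},
  {"x":40,"y":0,"z":0,"ax":0,"ay":0,"az":0},
  {"x":40,"y":0,"z":0,"ax":0,"ay":0,"az":0},
  {"x":40,"y":0,"z":0,"ax":0,"ay":0,"az":0},
  {"x":40,"y":0,"z":0,"ax":0,"ay":0,"az":0},
  {"x":0,"y":0,"z":0,"ax":0,"ay":0,"az":0},
])

```text
time_s: 20.45
position: [610.4, 82.8, 101.9]
tool_rot: [[0.068, 0.998, 0.001], [0.998, -0.068, 0.003], [0.003, 0.001, -1.0]]
force: [0.3, -0.3, -0.6]
opening: 18.9
gripper_force: 0.0
```

Run:
```python
from h import *
o=np.array([524,-213]);t=-.064
for b in bars(grab_frame('top'),z=8,roi=(345,180,412,262)):
    d=b[1]-o;print(b,'tray',(d@[np.cos(t),np.sin(t)]).round(1),(d@[-np.sin(t),np.cos(t)]).round(1))
a=grab_frame('side')['img'][90:290,180:440,::-1];b=grab_frame('top')['img'][140:275,175:435,::-1]
cv2.imwrite('pics/t8.png',cv2.resize(np.vstack([a,b]),None,fx=1.75,fy=1.75,interpolation=cv2.INTER_CUBIC))
```

```text
(array([352., 261.]), array([ 425.4, -135.4]), np.float64(14.7), 'ang from x', 1.57) tray -103.4 71.1
(array([377.9, 238. ]), array([ 481.5, -201.9]), np.float64(39.8), 'ang from x', 0.03) tray -43.1 8.4
(array([376.8, 215. ]), array([ 539.1, -202. ]), np.float64(40.4), 'ang from x', 0.03) tray 14.4 11.9
(array([375., 195.]), array([ 590. , -200.1]), np.float64(41.2), 'ang from x', -0.05) tray 65.0 17.1
(array([345. , 189.5]), array([ 604.2, -124.7]), np.float64(49.0), 'ang from x', -0.04) tray 74.4 93.2
```

View pics/t8.png

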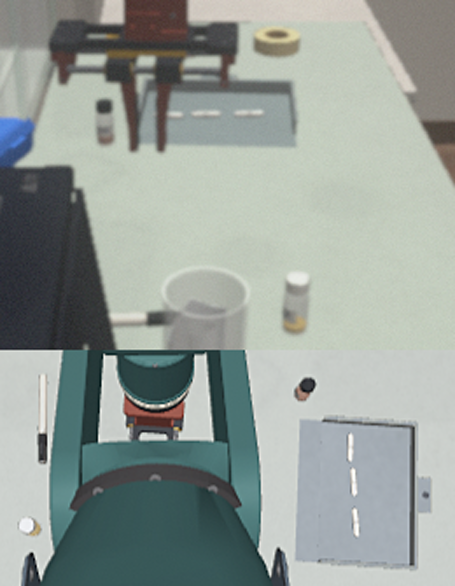

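All three bars lie end to end on the tray floor, at top-view pixels (378,238), (377,215) and (375,195). The vials, marker and beaker are where they started, and the arm is clear.

```bash
python3 -c "
from plant import *
print(finish_job())"
```

```text
the job is handed in; nothing more can be done
None
```

All three stirring bars are swept onto the tray's flat floor, at tray y of about 8 to 17 mm; the last pictures show the vials, marker and beaker where they stood, and I handed the job in at about 21 s with the arm clear (no verdict was returned).

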